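# Hold a finished cleat flush on the sloped glue-up panel

## Task

Empty the saw's catch tray: first put the dark block into the blue tote and let go of it, then take the pale T-shaped pine cleat by its rib, tilt it to match the sloped panel of the glue-up stand and press its foot flush and square onto the middle of the white glue patch, rib running up the slope. Finish while still gripping the cleat and holding it there with a light steady push of about 10 newtons; do not shift the panel's slope or disturb the glue bottle, hammer and pencil pot.

Things in the scene. Friction and masses are not known exactly. Their poses are not given: they have to be found in the camera images.
- block_mid (a point): centre of the loose dark-wood block, 70 x 36 x 32 mm (x along its length, y across, z up), lying flat in the tray with its length roughly along the tray's length; 35 to 70 g. Grasp it across its 36 mm width
- cleat_mid (a point): centre, 30 mm above the underside, of the loose pale pine cleat, an upside-down T: foot 90 (x) x 70 (y) x 10 mm, on it an upright rib 80 mm long (x), 20 mm thick (y), its top 60 mm above the underside. z up from the foot, x along the rib. Stands on its foot in the tray, rib roughly along the tray; 63 to 126 g. Grasp the rib across its thickness. Half a turn makes no difference
- tray_in (a point): centre of the inner floor of the fixed aluminium catch tray, outside 280 (x) x 200 (y) mm, walls 4 mm thick, rim 18 mm above the table, floor 4 mm thick. Block and cleat start in it, the block in the half nearer the robot. Tray and tote may stand on either side of the stand
- tote_in (a point): centre of the inner floor of the fixed blue tote, an open box 220 (x) x 180 (y) mm outside, walls 5 mm, floor 5 mm, rim 60 mm above the table
- glue_patch (a point): centre of the white patch, 120 x 100 mm, on the brown panel (170 x 140 mm) of the green stand between tray and tote. z: outward normal of the face; x: up the slope, towards the robot; y: level. The panel is hinged at its lower edge, on the side away from the robot, 40 mm up; slope 11 to 28 degrees, different each time; its stiff hinge holds firm under pushes below 28 N. The patch is flush paint
- bottle_mid (a point): bystander: half-way up a white glue bottle with red cap, 60 mm diameter, 160 mm tall, standing beyond the work
- hammer: bystander: a hammer 260 mm long lying on the table beyond the stand, under 40 mm high; origin on its underside
- pot_mid (a point): bystander: steel pencil pot, 72 mm diameter, 85 mm tall with pencils up to about 145 mm, standing beyond the work; the point lies on its axis 45 mm up
Not all that is in view belongs to the job. Of the things shaped like the part that bears block_mid, the dark wooden one is meant. There is more than one size of the part that bears cleat_mid; the job needs the smaller.

How it is judged:
On the way, in this order (a step that is already met when the one before it is completed fails the run):
1. the dark block lies in the tote, let go (x of block_mid in the frame of tote_in between -0.105 and 0.105 m and y of block_mid in the frame of tote_in between -0.085 and 0.085 m and z of block_mid in the frame of tote_in below 0.05 m and linear speed of block below 0.05 m/s and contact force between block and the fingers below 0.1 N), for 0.2 s.
2. the cleat, in the gripper, is pressed flush on the glue patch (x of cleat_mid in the frame of glue_patch between -0.016 and 0.016 m and y of cleat_mid in the frame of glue_patch between -0.016 and 0.016 m and z of cleat_mid in the frame of glue_patch between 0.025 and 0.034 m and angle between the z axis of cleat_mid and the z axis of glue_patch, either way round below 0.05 rad and angle between the x axis of cleat_mid and the x axis of glue_patch, either way round below 0.15 rad and contact force between cleat and panel between 4 and 28 N and contact force between cleat and the fingers above 2 N and linear speed of cleat below 0.02 m/s), for 0.2 s.
At the end, for the whole second after the job is handed in: Block released at rest in the tote. Cleat still gripped, at rest, pressed on the panel with 4 to 28 N: faces within 0.05 rad, foot within 4 mm of the face, centre within 16 mm of the patch centre along and across the slope, rib within 0.15 rad of straight up the slope (all of step 1 and all of step 2); the arm keeps its last pose, push and grip.
It fails at once if the panel is pushed out of its slope or the stand's face moves more than 6 mm (distance of glue_patch from where it was at the start of the episode above 0.006 m).
It fails at once if the glue bottle is moved more than 30 mm (distance of bottle_mid from where it was at the start of the episode above 0.03 m).
It fails at once if the hammer is moved more than 30 mm (distance of hammer from where it was at the start of the episode above 0.03 m).
It fails at once if the pencil pot is moved more than 30 mm (distance of pot_mid from where it was at the start of the episode above 0.03 m).
It also fails if it takes over 67 s, if anything falls off the work surface, if the arm or the gripper's body presses on something with over 40 N, if the wrist force passes 120 N, or if a joint passes its speed limit or range.

## Robot

A 6-joint arm with a two-finger parallel gripper is mounted at the origin on the work surface. World frame = base frame: x ahead of the robot, y to its left, z up, the work surface at z = 0. Lengths are in m, angles in rad, forces in N, time in s.
With the tool pointing down it reaches from about 0.225 to 0.875 m from the base axis. Payload 3.4 kg.
Tool frame: the origin (TCP) lies midway between the tips of the shut fingers; the grasp point (between the pads) lies 19 mm behind it; x points along the fingers, y is the direction in which the jaws open and shut, and the axes are right-handed (so a half turn about x gives the same grasp; the last joint's range is limited). The gripper opens to 85 mm and grips with 20 to 120 N. Pads are 22 mm wide; open, the fingers measure 114 mm over their backs; the gripper's body (76 mm by 85 mm) begins 54 mm behind the grasp point. The pads swing forward as they close: fully open they stand 13 mm farther back than shut.
Start: joints at [1.121, 0.276, 1.505, -0, 1.361, -0.121], TCP at [0.186, 0.544, 0.231] pointing down, gripper open.
Joint ranges: [-2.89, 2.89], [-0.75, 2.08], [0.22, 2.7], [-1.18, 4.32], [0.11, 2.71], [-2.7, 2.7]. Speed limits (rad/s): [2.57, 2.57, 3.14, 3.14, 3.14, 3.14].

## Interface

Orientations are given as a unit quaternion [w, x, y, z].
In Python, from rig import manip, get_image, get_calibration, ticket gives the robot as it stands. The module is installed in compiled form; this text tells all that it offers.
- The arm moves only by the tool arm_command, never from a script. Its argument "series" is text: rows parted by semicolons, each of 7 numbers parted by spaces: the shift along the tool's x, y, z in units of 0.1 m (1.0 is 0.1 m), then the turn, a rotation vector about the tool's x, y, z in units of pi rad (1.0 is pi rad), then the opening, from -1 (shut) to 1 (fully open), so that 0 is half open. In form: tx ty tz rx ry rz claw; .... A call has 1 to 12 rows; each row shifts and turns the commanded pose from where the row before left it, along the tool's axes as they then stand; what a row does not reach is not made up. A row lasts 1/12 s, in which the tool goes at most 41.7 mm and 7.16 degrees, less where a joint would pass 70% of its speed; a pose out of reach is approached as far as the arm can. A call with a number of a shift or a turn outside -1 to 1 is refused whole. A call with a gripper value outside its range is refused whole. The fingers move at their own pace and stop on an object; "squeeze" is the grip in N (left out, the last holds). Time passes only in rows, so rows that do not move let the fingers close. It gives the time, the measured TCP pose, the force and the opening at its end, in the units of the state.
- manip.get_state(): the state, without advancing time (a new reading comes with each control period).
- get_image(name): name is "scene" or "top" or "wrist"; returns the picture (400x640x3 uint8, red, green, blue); there is no depth.
- get_calibration(name): a dict with "fx", "fy", "cx", "cy" (pixels), "cam_to_world" (4x4, takes a point from camera to world coordinates); the wrist camera has in their place "tool_from_camera" (4x4, takes a point from camera to tool coordinates, whose origin is the TCP and whose axes are the tool frame's). Camera axes: x right, y down, z forward; pixel columns grow to the right and rows downward; lengths in m; the calibration is good to about 2 mm. A picture is of the moment at which its call begins: read the wrist's pose just before it. get_calibration takes no time and is no camera call.
- ticket.sign_off(): hands the job in, once; it reports no verdict.
The state is a dict: "clock": time; "qpos": joint angles; "qd": joint speeds; "effort": joint torques, N m; "position": TCP position; "ee_rot": TCP orientation; "contact_force": force on the tool from outside, world axes, zero at the start; "moment": the same for the moment, N m; "width": finger opening in m.
Only numpy, scipy, OpenCV 4.12 (cv2) and the standard library are available. Lean on these libraries where they do the work, as an engineer would, in place of code of your own. Each camera call takes 0.05 s, during which the arm holds its last target. There are 200 camera calls.

## Working session

There is one attempt and no reset: what is moved stays moved. The work goes in short steps, Python scripts to look and compute and a tool call to move; the robot and the scene stay as the last step left them, time stands still between calls to the robot, and variables do not carry over. Pictures are saved under pics/ and viewed, about 8 in all and at most 12, crops included, and the job is handed in when it is done.

Besides the shell and the picture viewer there is one more tool, called after "Request:" by a JSON object that holds its "name" and its "arguments", one argument or row to a line. arm_command: Moves the arm, as the interface text tells. Shifts and turns lie within -1 to 1; 1 stands for 0.1 m of shift or pi rad of turn. Its arguments: {"type":"object","properties":{"series":{"type":"string"},"squeeze":{"type":"number"}},"required":["series"]}

```bash
mkdir -p pics; python3 - <<'E'
from rig import manip,get_image,get_calibration
import cv2,numpy as np
np.set_printoptions(precision=4,suppress=True)
s=manip.get_state();print(s)
for n in("top","scene"):
    im=get_image(n);cv2.imwrite(f"pics/{n}0.png",im[:,:,::-1]);print(n,get_calibration(n))
im=get_image("wrist");cv2.imwrite("pics/wrist0.png",im[:,:,::-1]);print(get_calibration("wrist"))
E
```

```text
{'clock': 0.0, 'qpos': array([ 1.121 ,  0.2766,  1.5062, -0.    ,  1.3607, -0.121 ]), 'qd': array([ 0.0002,  0.0023,  0.    , -0.0009, -0.0004,  0.001 ]), 'effort': array([ -0.0003, -41.6761, -24.5812,  -0.0003,   0.0113,   0.    ]), 'position': array([0.1854, 0.5437, 0.2304]), 'ee_rot': array([ 0.6974,  0.1151,  0.6977, -0.1164]), 'contact_force': array([-0.1257, -1.1879, -0.773 ]), 'moment': array([ 0.0546,  0.016 , -0.036 ]), 'width': 0.08543741247134704}
top {'fx': 511.6365112680818, 'fy': 511.6365112680818, 'cx': 318.24996076547984, 'cy': 197.40947571082972, 'cam_to_world': array([[-0.0041, -0.9921,  0.1251,  0.2974],
       [-1.    ,  0.005 ,  0.0067, -0.1185],
       [-0.0073, -0.1251, -0.9921,  1.613 ],
       [ 0.    ,  0.    ,  0.    ,  1.    ]])}
scene {'fx': 364.0832678124479, 'fy': 364.0832678124479, 'cx': 321.4995834778486, 'cy': 199.06250400593103, 'cam_to_world': array([[-0.62  ,  0.5323, -0.5764,  1.071 ],
       [ 0.7846,  0.4148, -0.4609,  0.3464],
       [-0.0062, -0.738 , -0.6748,  0.7287],
       [ 0.    ,  0.    ,  0.    ,  1.    ]])}
{'fx': 338.2662306421042, 'fy': 338.2662306421042, 'cx': 319.93612856418395, 'cy': 203.33155970954186, 'tool_from_camera': array([[-0.0007, -0.2911,  0.9567, -0.1433],
       [ 1.    , -0.0005,  0.0006, -0.0003],
       [ 0.0003,  0.9567,  0.2911, -0.0749],
       [ 0.    ,  0.    ,  0.    ,  1.    ]])}
```

View pics/top0.png

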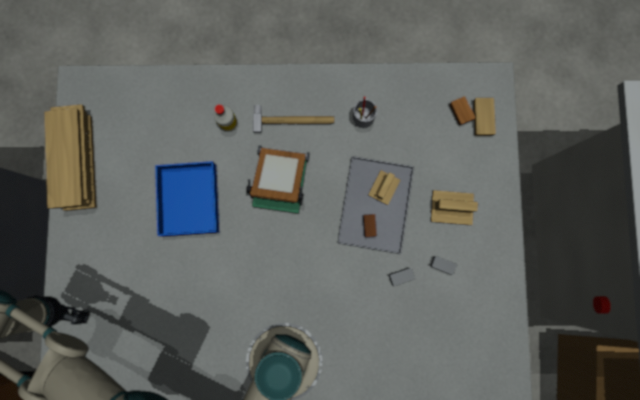

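View pics/scene0.png

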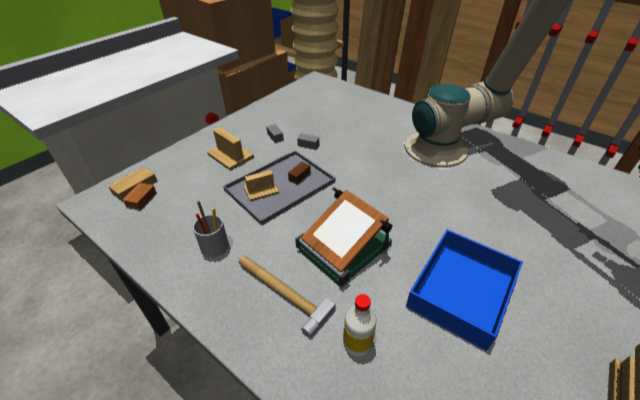

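The top view shows the tray around (375,205), with the dark block at (370,226) and the small cleat at (384,187). The tote is at (188,200) and the white patch at (279,173). In the scene view the patch is around (349,226). Next I'll measure these.

```bash
cat > h.py <<'E'
import numpy as np,cv2
from rig import manip,get_image,get_calibration
from scipy.spatial.transform import Rotation as R
np.set_printoptions(precision=4,suppress=True)
def pose():
    s=manip.get_state();T=np.eye(4);q=s['ee_rot'];T[:3,:3]=R.from_quat(q[[1,2,3,0]]).as_matrix();T[:3,3]=s['position'];return T
def cam(n,T=None):
    c=get_calibration(n);M=c['cam_to_world'] if n!='wrist' else T@c['tool_from_camera'];return c,M
def rays(n,uv,T=None):
    c,M=cam(n,T);uv=np.atleast_2d(uv).astype(float)
    d=np.c_[(uv[:,0]-c['cx'])/c['fx'],(uv[:,1]-c['cy'])/c['fy'],np.ones(len(uv))]@M[:3,:3].T
    return M[:3,3],d
def onplane(n,uv,z,T=None):
    o,d=rays(n,uv,T);return o+d*((z-o[2])/d[:,2])[:,None]
def tri(obs):
    A=np.zeros((3,3));b=np.zeros(3)
    for o,d in obs:
        d=d/np.linalg.norm(d);P=np.eye(3)-np.outer(d,d);A+=P;b+=P@o
    p=np.linalg.solve(A,b);return p,[np.linalg.norm((np.eye(3)-np.outer(d,d)/(d@d))@(p-o)) for o,d in obs]
def blob(mask,box=None):
    m=mask.astype(np.uint8)
    if box is not None:
        k=np.zeros_like(m);x0,y0,x1,y1=box;k[y0:y1,x0:x1]=1;m*=k
    cs,_=cv2.findContours(m,cv2.RETR_EXTERNAL,cv2.CHAIN_APPROX_NONE)
    return max(cs,key=cv2.contourArea)
def hsv(im): return [a.astype(int) for a in cv2.split(cv2.cvtColor(im,cv2.COLOR_RGB2HSV))]
def quad(c):
    c=cv2.convexHull(c)
    for e in np.linspace(.01,.15,60):
        a=cv2.approxPolyDP(c,e*cv2.arcLength(c,True),True)
        if len(a)==4:return a[:,0].astype(float)
    return cv2.boxPoints(cv2.minAreaRect(c))
E
python3 - <<'E'
from h import *
ld=lambda n:cv2.imread(f"pics/{n}0.png")[:,:,::-1].copy()
t,s=ld("top"),ld("scene")
def white(im,b):
    h,S,v=hsv(im);return quad(blob((S<40)&(v>140),b))
qt=white(t,(250,145,310,210));qs=white(s,(305,190,390,262))
print("qt",qt,"qs",qs)
# order by world on approx plane
wt=onplane("top",qt,.07);ws=onplane("scene",qs,.07)
P=[]
for i in range(4):
    j=np.argmin(np.linalg.norm(ws-wt[i],axis=1));o,d=rays("top",qt[i]);o2,d2=rays("scene",qs[j])
    p,r=tri([(o,d[0]),(o2,d2[0])]);P.append(p);print(j,p,r)
P=np.array(P);c=P.mean(0);print("patch c",c,"sides",[np.linalg.norm(P[i]-P[i-1]) for i in range(4)])
n=np.linalg.svd(P-c)[2][2];n*=np.sign(n[2]);print("normal",n,"slope deg",np.degrees(np.arccos(n[2])),"up dir yaw",np.degrees(np.arctan2(-n[1],-n[0])))
h,S,v=hsv(t)
for nm,m,b,z in[("tote",(h>100)&(h<125)&(S>150),(140,150,230,245),.03),("block",(S>110)&((h<15)|(h>170)),(355,205,385,245),.036),("cleat",(S>70)&(h>10)&(h<30)&(v>90),(360,165,410,210),.014)]:
    c=blob(m,b);r=cv2.minAreaRect(c);w=onplane("top",cv2.boxPoints(r),z)
    print(nm,r,"ctr",w.mean(0),"sides",np.linalg.norm(w[1]-w[0]),np.linalg.norm(w[2]-w[1]),"yaw",[np.degrees(np.arctan2(*(w[k+1]-w[k])[1::-1])) for k in(0,1)])
for u in [(351,158),(413,166),(401,252),(338,243)]:print(onplane("top",u,.018))
print("tool",pose()); 
a=cv2.resize(t[150:260,340:420],None,fx=5,fy=5,interpolation=cv2.INTER_CUBIC);b=cv2.resize(s[180:285,290:395],None,fx=3.8,fy=5.23,interpolation=cv2.INTER_CUBIC)
cv2.imwrite("pics/c1.png",np.hstack([a,b[:550,:399]] )[:,:,::-1] if b.shape[0]>=550 else a[:,:,::-1])
E
```

```text
qt [[267. 155.]
 [296. 159.]
 [290. 191.]
 [259. 186.]] qs [[345. 200.]
 [374. 221.]
 [340. 256.]
 [314. 233.]]
2 [0.6272 0.0479 0.0618] [np.float64(0.0022776191123644114), np.float64(0.002277619112364489)]
3 [ 0.6129 -0.0417  0.0676] [np.float64(0.001968484358237337), np.float64(0.0019684843582373763)]
0 [ 0.5076 -0.0261  0.1096] [np.float64(0.0018568522783447626), np.float64(0.0018568522783449478)]
1 [0.5228 0.0677 0.106 ] [np.float64(0.0004227417821912912), np.float64(0.0004227417821913651)]
patch c [0.5676 0.012  0.0862] sides [np.float64(0.11506028121909598), np.float64(0.09095661928462631), np.float64(0.11437313132498905), np.float64(0.09515090229969948)]
normal [ 0.3783 -0.0143  0.9256] slope deg 22.246579185884336 up dir yaw 177.83351903610946
tote ((186.31124877929688, 198.63116455078125), (71.35419464111328, 60.0018310546875), 87.20729064941406) ctr [0.4963 0.3044 0.03  ] sides 0.18914386877857522 0.22500773155370818 yaw [np.float64(-87.48008721614487), np.float64(-176.0367271081815)]
block ((369.38323974609375, 225.365478515625), (20.875385284423828, 10.402069091796875), 85.91438293457031) ctr [ 0.4087 -0.2651  0.036 ] sides 0.032158809575728586 0.0643803570618688 yaw [np.float64(-86.17515845324165), np.float64(-176.94387029674758)]
cleat ((384.29998779296875, 186.39999389648438), (21.466251373291016, 29.06888198852539), 26.56505012512207) ctr [ 0.5332 -0.3163  0.014 ] sides 0.09318059836089318 0.06763417715756559 yaw [np.float64(-27.15975977196191), np.float64(-117.41040129429796)]
[[ 0.624  -0.2121  0.018 ]]
[[ 0.5972 -0.4078  0.018 ]]
[[ 0.3269 -0.3633  0.018 ]]
[[ 0.3555 -0.1685  0.018 ]]
tool [[-0.0006  0.3229  0.9464  0.1855]
 [-0.0013  0.9464 -0.3229  0.5438]
 [-1.     -0.0014 -0.0002  0.2306]
 [ 0.      0.      0.      1.    ]]
```

View pics/c1.png

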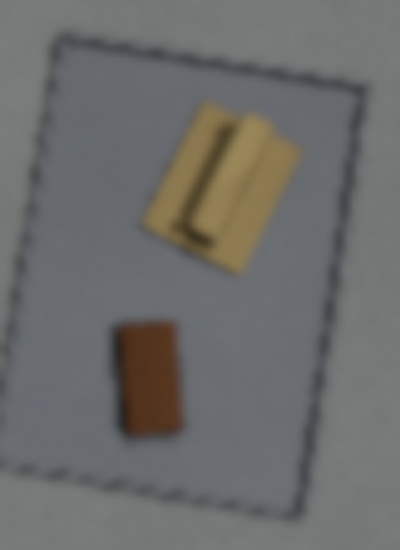

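The crop shows the block lying nearly along x and the smaller cleat turned about -27°. The patch slopes about 22°. I'll move above the block now.

Request:
{"name": "arm_command", "arguments": {
  "series": "0 -.33 .225 0 0 0 1;0 -.33 .225 0 0 0 1;0 -.33 .225 0 0 0 1;0 -.33 .225 0 0 0 1;0 -.33 .225 0 0 0 1;0 -.33 .225 0 0 0 1;0 -.33 .225 0 0 0 1;0 -.33 .225 0 0 0 1;0 -.33 .225 0 0 0 1;0 -.33 .225 0 0 0 1;0 -.33 .225 0 0 0 1;0 -.33 .225 0 0 0 1"
}}

```text
clock: 1.15
position: [0.313, 0.0805, 0.2314]
ee_rot: [0.698, 0.116, 0.697, -0.115]
contact_force: [0.8, 0.2, -0.1]
width: 0.0849
```

Request:
{"name": "arm_command", "arguments": {
  "series": "0 -.33 .225 0 0 0 1;0 -.33 .225 0 0 0 1;0 -.33 .225 0 0 0 1;0 -.33 .225 0 0 0 1;0 -.33 .225 0 0 0 1;0 -.33 .225 0 0 0 1;0 -.33 .225 0 0 0 1;0 0 0 -.03 0 0 1;0 0 0 -.03 0 0 1;0 0 0 -.03 0 0 1;0 0 0 -.03 0 0 1;0 0 0 0 0 0 1"
}}

```text
clock: 2.15
position: [0.3876, -0.1873, 0.231]
ee_rot: [0.707, -0.017, 0.707, 0.018]
contact_force: [-0.2, 0.1, 0.4]
width: 0.0853
```

```bash
python3 - <<'E'
from h import *
T=pose();im=get_image("wrist");print(T);np.save("T1.npy",T)
cv2.imwrite("pics/w1.png",im[:,:,::-1])
h,S,v=hsv(im)
c=blob((S>110)&((h<15)|(h>170))&(v>25));r=cv2.minAreaRect(c);w=onplane("wrist",cv2.boxPoints(r),.036,T);print(r,w.mean(0),w)
E
```

```text
[[-0.0006 -0.0492  0.9988  0.3876]
 [ 0.0005  0.9988  0.0492 -0.1873]
 [-1.      0.0006 -0.0006  0.231 ]
 [ 0.      0.      0.      1.    ]]
((549.6944580078125, 323.0671691894531), (148.77163696289062, 29.118253707885742), 12.144277572631836) [0.5495 0.092  0.036 ] [[0.5513 0.0014 0.036 ]
 [0.5133 0.0015 0.036 ]
 [0.5465 0.18   0.036 ]
 [0.5867 0.1851 0.036 ]]
```

View pics/w1.png

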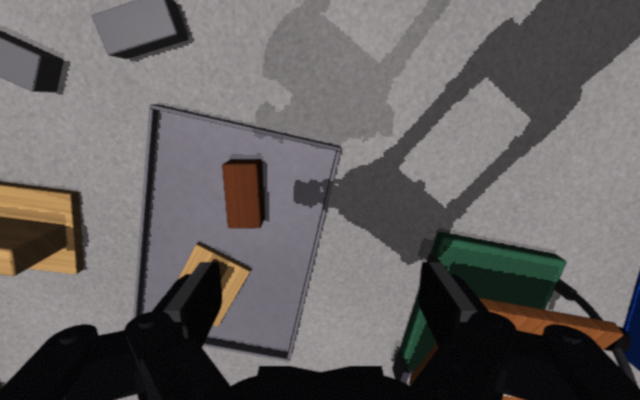

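The wrist view shows the dark block at (243,194), and its top face fills most of the blob. The cleat, at (215,280), is partly hidden by a finger. I'll measure the block inside that box.

```bash
python3 - <<'E'
from h import *
T=np.load("T1.npy");im=cv2.imread("pics/w1.png")[:,:,::-1].copy()
h,S,v=hsv(im)
c=blob((S>110)&((h<15)|(h>170))&(v>25),(200,140,290,240));r=cv2.minAreaRect(c)
print(r,quad(c))
for z in(.02,.036):
    w=onplane("wrist",quad(c),z,T);print(w.mean(0));print(w[:,:2])
p=w.mean(0);T=pose();print("shift tool y,z",T[:3,:3].T@(p-T[:3,3]))
E
```

```text
((241.840087890625, 193.76141357421875), (68.04093170166016, 34.48356628417969), 85.91438293457031) [[254. 162.]
 [260. 224.]
 [230. 227.]
 [223. 165.]]
[ 0.4154 -0.2706  0.02  ]
[[ 0.3782 -0.2571]
 [ 0.4477 -0.2509]
 [ 0.4529 -0.2845]
 [ 0.383  -0.2899]]
[ 0.4108 -0.267   0.036 ]
[[ 0.3753 -0.2541]
 [ 0.4416 -0.2482]
 [ 0.4465 -0.2802]
 [ 0.3798 -0.2854]]
shift tool y,z [ 0.195  -0.0809  0.0195]
```

Request:
{"name": "arm_command", "arguments": {
  "series": "0 -.27 .065 -.006 0 0 1;0 -.27 .065 -.006 0 0 1;0 -.27 .065 0 0 0 1;.35 0 0 0 0 0 1;.35 0 0 0 0 0 1;.35 0 0 0 0 0 1;.35 0 0 0 0 0 1;.35 0 0 0 0 0 1;.3 0 0 0 0 0 1;.15 0 0 0 0 0 1;0 0 0 0 0 0 1;0 0 0 0 0 0 1",
  "squeeze": 40
}}

```text
clock: 3.2
position: [0.4125, -0.2663, 0.0108]
ee_rot: [0.706, -0.029, 0.707, 0.03]
contact_force: [0.7, 0.2, 0.3]
width: 0.0857
```

Request:
{"name": "arm_command", "arguments": {
  "series": "0 0 0 0 0 0 -1;0 0 0 0 0 0 -1;0 0 0 0 0 0 -1;0 0 0 0 0 0 -1;0 0 0 0 0 0 -1;0 0 0 0 0 0 -1;0 0 0 0 0 0 -1;0 0 0 0 0 0 -1;-.2 0 0 0 0 0 -1;-.3 0 0 0 0 0 -1;-.3 0 0 0 0 0 -1;0 0 0 0 0 0 -1"
}}

```text
clock: 4.2
position: [0.4159, -0.2694, 0.0967]
ee_rot: [0.709, -0.033, 0.703, 0.028]
contact_force: [1.3, -0.9, 0.2]
width: 0.0355
```

The block is gripped at 35.5 mm. I'll carry it over to the tote.

Request:
{"name": "arm_command", "arguments": {
  "series": "-.38 0 0 0 0 0 -1;-.38 0 0 0 0 0 -1;-.38 0 0 0 0 0 -1;-.38 0 0 0 0 0 -1;0 .352 .08 0 0 0 -1;0 .352 .08 0 0 0 -1;0 .352 .08 0 0 0 -1;0 .352 .08 0 0 0 -1;0 .352 .08 0 0 0 -1;0 .352 .08 0 0 0 -1;0 .352 .08 0 0 0 -1;0 .352 .08 0 0 0 -1"
}}

```text
clock: 5.2
position: [0.4519, 0.0211, 0.2432]
ee_rot: [0.707, -0.03, 0.706, 0.03]
contact_force: [-0.5, -0.1, -0.6]
width: 0.0353
```

Request:
{"name": "arm_command", "arguments": {
  "series": "0 .352 .08 0 0 0 -1;0 .352 .08 0 0 0 -1;0 .352 .08 0 0 0 -1;0 .352 .08 0 0 0 -1;0 .352 .08 0 0 0 -1;0 .352 .08 0 0 0 -1;0 .352 .08 0 0 0 -1;0 .352 .08 0 0 0 -1;0 0 0 0 0 0 -1;0 0 0 0 0 0 -1"
}}

```text
clock: 6.03
position: [0.4915, 0.3068, 0.2424]
ee_rot: [0.706, -0.032, 0.707, 0.031]
contact_force: [0.7, -1.4, -0.4]
width: 0.0353
```

```bash
python3 - <<'E'
from h import *
T=pose();im=get_image("wrist");print(T,manip.get_state()['width']);np.save("T2.npy",T)
cv2.imwrite("pics/w2.png",im[:,:,::-1])
E
```

```text
[[-0.001  -0.0888  0.996   0.4915]
 [-0.0006  0.996   0.0888  0.3068]
 [-1.     -0.0005 -0.001   0.2424]
 [ 0.      0.      0.      1.    ]] 0.035276465946860354
```

View pics/w2.png

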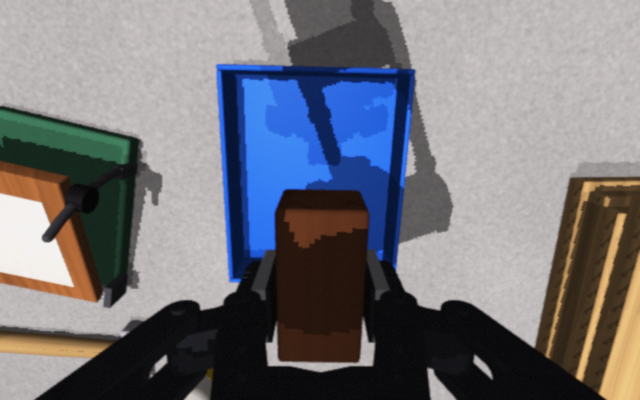

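The block is held centrally over the tote, whose rim runs from (218,66) to (413,70) and down to row 280. I'll lower it and let go.

Request:
{"name": "arm_command", "arguments": {
  "series": ".38 0 0 0 0 0 -1;.38 0 0 0 0 0 -1;.38 0 0 0 0 0 -1;.38 0 0 0 0 0 -1;.38 0 0 0 0 0 -1;.2 0 0 0 0 0 -1;0 0 0 0 0 0 -1;0 0 0 0 0 0 1;0 0 0 0 0 0 1;0 0 0 0 0 0 1;0 0 0 0 0 0 1;0 0 0 0 0 0 1"
}}

```text
clock: 7.08
position: [0.4929, 0.3058, 0.035]
ee_rot: [0.708, -0.03, 0.705, 0.031]
contact_force: [0.4, -0.2, -0.1]
width: 0.0855
```

Request:
{"name": "arm_command", "arguments": {
  "series": "0 0 0 0 0 0 1;0 0 0 0 0 0 1;0 0 0 0 0 0 1;-.38 0 0 0 0 0 1;-.38 0 0 0 0 0 1;-.38 0 0 0 0 0 1;-.38 0 0 0 0 0 1;-.38 0 0 0 0 0 1;-.38 0 0 0 0 0 1;0 -.3 0 0 0 0 1;0 -.3 0 0 0 0 1;0 -.3 0 0 0 0 1"
}}

```text
clock: 8.08
position: [0.4997, 0.2152, 0.2623]
ee_rot: [0.707, -0.031, 0.706, 0.031]
contact_force: [-0.1, -0.0, -0.1]
width: 0.0858
```

```bash
python3 - <<'E'
from h import *
T=pose();print(T,manip.get_state()['width'])
t=get_image("top");cv2.imwrite("pics/top1.png",t[:,:,::-1])
w=get_image("wrist");cv2.imwrite("pics/w3.png",w[:,:,::-1]);np.save("T3.npy",T)
h,S,v=hsv(t);c=blob((S>110)&((h<15)|(h>170)),(150,155,225,240));print(cv2.minAreaRect(c),onplane("top",cv2.minAreaRect(c)[0],.037))
cv2.imwrite("pics/c2.png",np.hstack([w[:,:,::-1][:, :400],cv2.resize(t[150:250,140:240,::-1],(400,400))]))
E
```

```text
[[ 0.002  -0.0877  0.9961  0.4997]
 [ 0.0005  0.9962  0.0877  0.2152]
 [-1.      0.0003  0.002   0.2623]
 [ 0.      0.      0.      1.    ]] 0.08577749470812986
((191.0, 195.5), (5.0, 0.0), -90.0) [[0.5042 0.2881 0.037 ]]
```

View pics/c2.png

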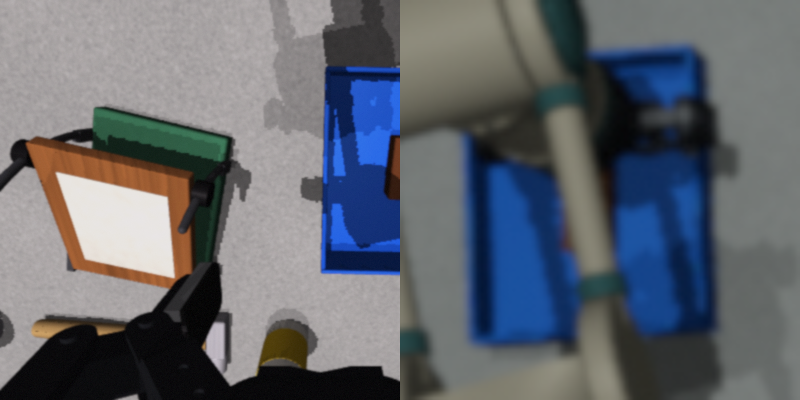

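The block is resting in the tote. The patch is fully visible to the wrist camera at (57-175, 172-278). I'll take a second view from over the stand to triangulate it.

Request:
{"name": "arm_command", "arguments": {
  "series": "0 -.35 -.08 0 0 0 1;0 -.35 -.08 0 0 0 1;0 -.35 -.08 0 0 0 1;0 -.35 -.08 0 0 0 1;0 -.35 -.08 0 0 0 1;0 0 0 0 0 0 1;0 0 0 0 0 0 1"
}}

```text
clock: 8.77
position: [0.4747, 0.037, 0.2613]
ee_rot: [0.707, -0.029, 0.706, 0.029]
contact_force: [0.0, 0.8, 0.4]
width: 0.0854
```

```bash
python3 - <<'E'
from h import *
T=pose();w=get_image("wrist");cv2.imwrite("pics/w4.png",w[:,:,::-1]);np.save("T4.npy",T);print(T)
def wq(im,b=None):
    h,S,v=hsv(im);c=blob((S<35)&(v>195),b);print("area",cv2.contourArea(c),cv2.contourArea(quad(c).astype(np.float32)));return quad(c)
V=[("wrist",wq(cv2.imread("pics/w3.png")[:,:,::-1].copy(),(20,140,230,300)),np.load("T3.npy")),("wrist",wq(w,(150,100,500,390)),T)]
t,s=[cv2.imread(f"pics/{n}0.png")[:,:,::-1].copy() for n in("top","scene")]
def white(im,b):
    h,S,v=hsv(im);return quad(blob((S<40)&(v>140),b))
V+=[("top",white(t,(250,145,310,210)),None),("scene",white(s,(305,190,390,262)),None)]
ref=onplane("top",V[2][1],.086)
for sel in([0,1],[0,1,2,3]):
    P=[];rs=[]
    for r in ref:
        ob=[]
        for k in sel:
            n,q,TT=V[k];j=np.argmin(np.linalg.norm(onplane(n,q,.086,TT)-r,axis=1));o,d=rays(n,q[j],TT);ob.append((o,d[0]))
        p,e=tri(ob);P.append(p);rs.append(max(e))
    P=np.array(P);c=P.mean(0);n=np.linalg.svd(P-c)[2][2];n*=np.sign(n[2])
    up=(P[2]+P[3]-P[0]-P[1]);up/=np.linalg.norm(up)
    print(sel,P,rs,"c",c,"n",n,"slope",np.degrees(np.arccos(n[2])),np.degrees(np.arcsin(up[2])),"yaw",np.degrees(np.arctan2(-n[1],-n[0])),np.degrees(np.arctan2(up[1],up[0])),"sides",[np.linalg.norm(P[i]-P[i-1]) for i in range(4)])
print(V[0][1],V[1][1])
E
```

```text
[[ 0.0001 -0.0823  0.9966  0.4747]
 [ 0.0007  0.9966  0.0823  0.037 ]
 [-1.      0.0007  0.0001  0.2613]
 [ 0.      0.      0.      1.    ]]
area 7743.0 7658.0
area 6698.5 6141.5
[0, 1] [[ 0.6386  0.0534  0.0487]
 [ 0.6249 -0.0477  0.0465]
 [ 0.5121 -0.0303  0.0948]
 [ 0.5408  0.0508  0.0515]] [np.float64(0.0002516744853359468), np.float64(0.00011702711339364894), np.float64(0.0004958409222688616), np.float64(0.0004131637173188297)] c [0.5791 0.0066 0.0604] n [0.2687 0.1376 0.9534] slope 17.56917968417528 13.60328811520695 yaw -152.88576902144948 175.98990998049234 sides [np.float64(0.09789161863562156), np.float64(0.10203473800479035), np.float64(0.12387584235335396), np.float64(0.09634076733758036)]
[0, 1, 2, 3] [[ 0.6293  0.052   0.0617]
 [ 0.6137 -0.0409  0.0647]
 [ 0.5079 -0.0258  0.1068]
 [ 0.5227  0.0633  0.0988]] [np.float64(0.007071201186331866), np.float64(0.005620781427367088), np.float64(0.00402623823791785), np.float64(0.015175990628744059)] c [0.5684 0.0121 0.083 ] n [ 0.3492 -0.0029  0.9371] slope 20.436661912137147 20.3018724647012 yaw 179.53232738511906 172.89947149334665 sides [np.float64(0.11340581215815165), np.float64(0.09423728775711661), np.float64(0.11487444245520076), np.float64(0.09070712063589302)]
[[ 57. 173.]
 [166. 197.]
 [173. 276.]
 [ 86. 258.]] [[247. 216.]
 [327. 233.]
 [322. 307.]
 [239. 290.]]
```

View pics/w4.png

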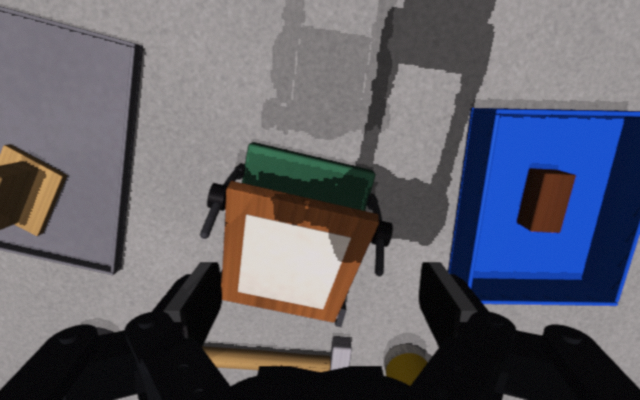

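The second view shows the patch with corners near (245,214), (347,232), (327,310) and (239,290). A shadow cut off its upper right corner, so I'll redo the mask by saturation and refine the corners to subpixel. The block is resting in the tote at (547,200).

```bash
cat > patch.py <<'E'
from h import *
from scipy.optimize import least_squares
def wq(im,seed,thr=90):
    h,S,v=hsv(im);m=((S<thr)&(v>50)).astype(np.uint8)
    n,l=cv2.connectedComponents(m,connectivity=4);c=blob(l==l[seed[1],seed[0]])
    q=quad(c);g=cv2.cvtColor(255-S.clip(0,255).astype(np.uint8),cv2.COLOR_GRAY2RGB)[:,:,0]
    q2=cv2.cornerSubPix(g,q.astype(np.float32).reshape(-1,1,2),(4,4),(-1,-1),(3,40,.01)).reshape(-1,2)
    return np.where(np.linalg.norm(q2-q,axis=1)[:,None]<4,q2,q),cv2.contourArea(c),q
def rd(f): return cv2.imread(f)[:,:,::-1].copy()
def run(V,sets):
  Q=[]
  for n,f,T,seed in V:
    q,a,q0=wq(rd(f),seed);print(f,a,q.round(1).tolist(),cv2.contourArea(q.astype(np.float32)));Q.append(q)
  G=np.array([[.06,.05,0],[.06,-.05,0],[-.06,-.05,0],[-.06,.05,0]]) #x up,y ; 
  for sel in sets:
    def F(p,full=False): # centre, slope, yaw of up dir
        x=np.array([np.cos(p[4])*np.cos(p[3]),np.sin(p[4])*np.cos(p[3]),np.sin(p[3])]);y=np.array([-np.sin(p[4]),np.cos(p[4]),0]);
        W=p[:3]+G[:,:1]*x+G[:,1:2]*y;res=[]
        for k in sel:
            n,f,T,_=V[k];c,M=cam(n,T);X=(W-M[:3,3])@M[:3,:3];uv=X[:,:2]/X[:,2:]*[c['fx'],c['fy']]+[c['cx'],c['cy']]
            for u in uv: 
                j=np.argmin(np.linalg.norm(Q[k]-u,axis=1));res+=list(u-Q[k][j])
        return np.array(res)
    r=least_squares(F,[.568,.012,.085,.37,3.0],loss='soft_l1')
    print(sel,"c",r.x[:3],"slope",np.degrees(r.x[3]),"yaw",np.degrees(r.x[4]),"rms px",np.sqrt(np.mean(r.fun**2)),r.fun.reshape(-1,8).round(1).tolist())
E
python3 - <<'E'
from patch import *
V=[("wrist","pics/w3.png",np.load("T3.npy"),(125,230)),("wrist","pics/w4.png",np.load("T4.npy"),(285,260)),("top","pics/top0.png",None,(279,173)),("scene","pics/scene0.png",None,(345,228))]
run(V,[[0,1],[2,3],[0,1,2,3]])
E
```

```text
pics/w3.png 8086.5 [[54.8, 171.4], [167.6, 196.4], [174.0, 277.0], [84.5, 259.2]] 8126.544268296566
pics/w4.png 7412.5 [[245.7, 213.7], [351.1, 237.4], [322.6, 309.1], [237.2, 291.4]] 7511.937456451007
pics/top0.png 1171.0 [[266.0, 154.0], [298.0, 160.0], [291.6, 192.6], [258.0, 187.0]] 1116.8915710449219
pics/scene0.png 1802.5 [[344.5, 198.8], [375.5, 220.2], [341.2, 257.8], [312.0, 233.7]] 1850.8679394847713
[0, 1] c [0.5724 0.0135 0.0778] slope 20.74091437098021 yaw 171.4626122422436 rms px 1.6242678193124302 [[1.2, 0.5, -2.5, 0.0, -3.0, 0.1, -1.8, -0.4], [3.4, 0.9, -0.6, -0.6, 0.7, -0.8, 2.8, 0.0]]
[2, 3] c [0.5663 0.0108 0.0843] slope 23.050799880693084 yaw 170.55029758543762 rms px 0.5363025486098312 [[0.1, -0.5, 0.5, -0.2, 0.6, 0.1, 0.5, -0.9], [1.0, 0.4, -0.1, -0.1, 0.4, -0.3, 1.0, 0.1]]
[0, 1, 2, 3] c [0.5711 0.0135 0.0801] slope 20.805870937777488 yaw 171.20418281813676 rms px 1.8300296507397456 [[-0.7, -0.4, -3.4, -0.3, -4.1, 0.3, -3.5, -0.7], [3.2, 0.3, -0.0, -0.5, 0.6, -0.5, 2.2, -0.1], [-0.5, -1.7, 0.1, -1.0, -0.3, -1.4, -0.4, -2.7], [0.6, 3.5, -0.3, 3.0, 0.2, 2.3, 0.4, 2.7]]
```

The w3 pose was stale because the arm was still settling, so I'm dropping that view. I'll take another one at rest on the way to the cleat.

Request:
{"name": "arm_command", "arguments": {
  "series": "0 -.35 0 0 0 0 1;0 -.35 0 0 0 0 1;0 -.35 0 0 0 0 1;0 -.35 0 0 0 0 1;0 0 0 0 0 0 1;0 0 0 0 0 0 1;0 0 0 0 0 0 1;0 0 0 0 0 0 1"
}}

```text
clock: 9.48
position: [0.4869, -0.0996, 0.2611]
ee_rot: [0.706, -0.031, 0.706, 0.032]
contact_force: [0.0, -0.4, 0.2]
width: 0.0856
```

```bash
python3 - <<'E'
from patch import *
T=pose();w=get_image("wrist");cv2.imwrite("pics/w5.png",w[:,:,::-1]);np.save("T5.npy",T);print(T)
c,M=cam("wrist",T);X=(np.array([.569,.013,.082])-M[:3,3])@M[:3,:3];u=(X[:2]/X[2]*c['fx']+[c['cx'],c['cy']]).astype(int);print(u)
V=[("wrist","pics/w5.png",T,tuple(u)),("wrist","pics/w4.png",np.load("T4.npy"),(285,260)),("top","pics/top0.png",None,(279,173)),("scene","pics/scene0.png",None,(345,228))]
run(V,[[0,1],[1,2,3],[0,1,2,3]])
E
```

```text
[[-0.0003 -0.0881  0.9961  0.4869]
 [ 0.0012  0.9961  0.0881 -0.0996]
 [-1.      0.0012 -0.0002  0.2611]
 [ 0.      0.      0.      1.    ]]
[419 265]
pics/w5.png 6439.5 [[356.3, 291.0], [393.9, 213.2], [495.9, 237.5], [419.0, 304.0]] 7007.412139771506
pics/w4.png 7412.5 [[245.7, 213.7], [351.1, 237.4], [322.6, 309.1], [237.2, 291.4]] 7511.937456451007
pics/top0.png 1171.0 [[266.0, 154.0], [298.0, 160.0], [291.6, 192.6], [258.0, 187.0]] 1116.8915710449219
pics/scene0.png 1802.5 [[344.5, 198.8], [375.5, 220.2], [341.2, 257.8], [312.0, 233.7]] 1850.8679394847713
[0, 1] c [0.5683 0.012  0.0861] slope 21.935582732126345 yaw 171.1153285866335 rms px 5.182447273122389 [[0.4, 0.1, -0.6, -0.1, 20.2, 4.6, 0.1, -0.5], [0.2, 0.2, -0.6, 0.0, -0.5, -0.5, -0.0, -0.4]]
[1, 2, 3] c [0.568  0.0121 0.087 ] slope 21.78659249876617 yaw 171.1302909419532 rms px 0.6048480316250698 [[0.1, 0.0, -0.4, -0.1, -0.3, -0.2, -0.1, -0.2], [-0.2, -1.1, 0.2, -0.5, -0.1, -0.7, -0.1, -2.0], [0.9, 0.4, 0.1, -0.2, 0.7, -0.5, 0.8, -0.0]]
[0, 1, 2, 3] c [0.5681 0.0119 0.0864] slope 22.04372388388178 yaw 171.09428008055605 rms px 3.6919453156266973 [[0.4, -0.0, -0.4, -0.1, 20.1, 4.5, 0.0, -0.7], [-0.1, 0.1, -0.7, 0.0, -0.6, -0.6, -0.2, -0.6], [-0.1, -1.2, 0.3, -0.6, 0.0, -0.7, 0.0, -1.9], [0.8, 0.5, -0.0, -0.1, 0.5, -0.4, 0.8, 0.2]]
```

View pics/w5.png

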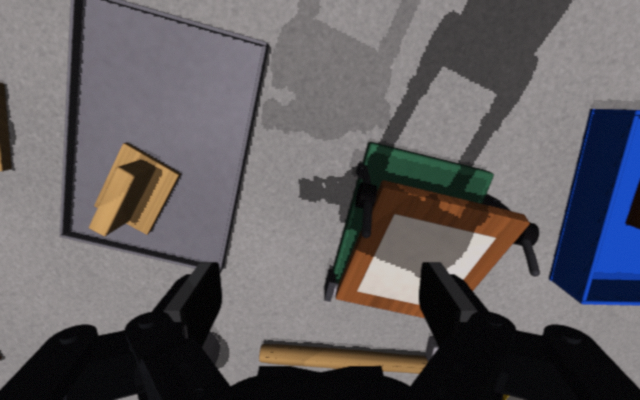

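The patch estimate agrees across all four views: centre (0.568, 0.012, 0.086), slope 22.0°, up-slope yaw 171.1°. The fourth w5 corner is simply hidden by a finger. The cleat appears at (135,190), so I'll go above it.

Request:
{"name": "arm_command", "arguments": {
  "series": "0 -.33 -.01 0 0 0 1;0 -.33 -.01 0 0 0 1;0 -.33 -.01 0 0 0 1;0 -.33 -.01 0 0 0 1;0 -.33 -.01 0 0 0 1;0 -.33 -.01 0 0 0 1;0 0 0 .036 0 0 1;0 0 0 .036 0 0 1;0 0 0 .036 0 0 1;0 0 0 .036 0 0 1;0 0 0 .034 0 0 1"
}}

```text
clock: 10.45
position: [0.4984, -0.2979, 0.2613]
ee_rot: [0.687, 0.167, 0.687, -0.167]
contact_force: [-0.2, 0.9, 0.4]
width: 0.0852
```

Request:
{"name": "arm_command", "arguments": {
  "series": "0 0 0 0 0 0 1;0 0 0 0 0 0 1;0 0 0 0 0 0 1"
}}

```text
clock: 10.7
position: [0.4982, -0.2985, 0.2614]
ee_rot: [0.688, 0.165, 0.688, -0.165]
contact_force: [-0.2, 0.2, -0.2]
width: 0.0851
```

```bash
python3 - <<'E'
from h import *
T=pose();w=get_image("wrist");cv2.imwrite("pics/w6.png",w[:,:,::-1]);np.save("T6.npy",T);print(T)
E
```

```text
[[ 0.0002  0.4527  0.8917  0.4982]
 [ 0.0001  0.8917 -0.4527 -0.2985]
 [-1.      0.0002  0.0001  0.2614]
 [ 0.      0.      0.      1.    ]]
```

View pics/w6.png

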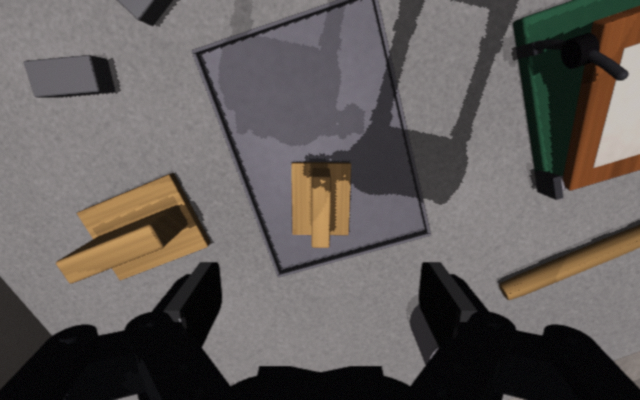

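The rib is aligned with the image columns. The foot spans (292-351, 163-235) and the rib top spans columns 311-330, ending at row 247.

```bash
python3 - <<'E'
from h import *
T=np.load("T6.npy");f=onplane("wrist",[(291.5,162.5),(351,162.5),(351,235),(292.5,235)],.014,T);r=onplane("wrist",[(311,247),(330,247),(330,190),(311,190)],.064,T)
L=lambda p:((p-T[:3,3])@T[:3,:3])[:,1:]
print(f.mean(0),L(f),L(f).mean(0));print(L(r))
E
```

```text
[ 0.5344 -0.3149  0.014 ] [[-0.0332 -0.0057]
 [ 0.0361 -0.0057]
 [ 0.0385  0.0852]
 [-0.0342  0.0851]] [0.0018 0.0397]
[[-0.0099  0.0788]
 [ 0.0109  0.0788]
 [ 0.0103  0.0143]
 [-0.0094  0.0143]]
```

Request:
{"name": "arm_command", "arguments": {
  "series": "0 .01 .2 0 0 0 1;0 0 .197 0 0 0 1;.35 0 0 0 0 0 1;.35 0 0 0 0 0 1;.35 0 0 0 0 0 1;.35 0 0 0 0 0 1;.35 0 0 0 0 0 1;.35 0 0 0 0 0 1;.2 0 0 0 0 0 1;.08 0 0 0 0 0 1;0 0 0 0 0 0 1;0 0 0 0 0 0 1",
  "squeeze": 60
}}

```text
clock: 11.75
position: [0.5344, -0.3169, 0.0239]
ee_rot: [0.688, 0.165, 0.687, -0.166]
contact_force: [0.3, 0.0, -0.2]
width: 0.0855
```

Request:
{"name": "arm_command", "arguments": {
  "series": "0 0 0 0 0 0 -1;0 0 0 0 0 0 -1;0 0 0 0 0 0 -1;0 0 0 0 0 0 -1;0 0 0 0 0 0 -1;0 0 0 0 0 0 -1;0 0 0 0 0 0 -1;0 0 0 0 0 0 -1;0 0 0 0 0 0 -1;0 0 0 0 0 0 -1;0 0 0 0 0 0 -1"
}}

```text
clock: 12.67
position: [0.5341, -0.3169, 0.0241]
ee_rot: [0.688, 0.166, 0.687, -0.166]
contact_force: [-1.4, 0.1, 6.3]
width: 0.0192
```

The rib is gripped at 19.2 mm. I'll lift it straight up and work out the rest of the motion.

Request:
{"name": "arm_command", "arguments": {
  "series": "-.1 0 0 0 0 0 -1;-.3 0 0 0 0 0 -1;-.38 0 0 0 0 0 -1;-.38 0 0 0 0 0 -1;-.38 0 0 0 0 0 -1;-.38 0 0 0 0 0 -1;-.3 0 0 0 0 0 -1;0 0 0 0 0 0 -1;0 0 0 0 0 0 -1"
}}

```text
clock: 13.42
position: [0.5341, -0.3169, 0.2475]
ee_rot: [0.689, 0.165, 0.686, -0.166]
contact_force: [-0.8, -0.2, -1.8]
width: 0.0194
```

```bash
cat >goal.py <<'E'
from h import *
c=np.array([.568,.012,.0864]);sl,yw=np.radians([22.0,171.1])
up=np.array([np.cos(yw)*np.cos(sl),np.sin(yw)*np.cos(sl),np.sin(sl)])
ty=np.array([np.sin(yw),-np.cos(yw),0]);n=np.cross(up,-ty);n*=np.sign(n[2])
G=np.eye(4);G[:3,:3]=np.c_[-n,ty,np.cross(-n,ty)]
def goal(h): g=G.copy();g[:3,3]=c+n*(.020+h);return g
def report(h):
    T=pose();g=goal(h);s=manip.get_state();print("T",T[:3,3],"goal",g[:3,3],"n",n,"width",s['width'],"F",s['contact_force'],"Fn",s['contact_force']@n,"q",s['qpos'])
    print("shift tool(0.1m)",T[:3,:3].T@(g[:3,3]-T[:3,3])*10,"rotvec/pi",R.from_matrix(T[:3,:3].T@g[:3,:3]).as_rotvec()/np.pi,"dist in goal axes mm",G[:3,:3].T@(g[:3,3]-T[:3,3])*1e3)
if __name__=="__main__":
    import sys;report(float(sys.argv[1]))
E
python3 goal.py .12
```

```text
T [ 0.5341 -0.3169  0.2475] goal [0.6198 0.0039 0.2162] n [ 0.3701 -0.058   0.9272] width 0.0194205522869291 F [-0.7508 -0.2043 -1.811 ] Fn -1.945200254398445 q [-0.6475  0.3356  1.3771  0.0001  1.4248 -1.7451]
shift tool(0.1m) [ 0.3083  3.2461 -0.7008] rotvec/pi [-0.1     0.1224 -0.019 ] dist in goal axes mm [ 15.9169 330.1893  44.195 ]
```

Request:
{"name": "arm_command", "arguments": {
  "series": "0 .361 -.078 0 0 0 -1;0 .361 -.078 0 0 0 -1;0 .361 -.078 0 0 0 -1;0 .361 -.078 0 0 0 -1;0 .361 -.078 0 0 0 -1;0 .361 -.078 0 0 0 -1;0 .361 -.078 0 0 0 -1;0 .361 -.078 0 0 0 -1;0 .361 -.078 0 0 0 -1;0 0 0 0 0 0 -1"
}}

```text
clock: 14.25
position: [0.6189, 0.0118, 0.2424]
ee_rot: [0.686, 0.165, 0.69, -0.162]
contact_force: [0.1, 0.1, -0.1]
width: 0.0192
```

Request:
{"name": "arm_command", "arguments": {
  "series": "0 0 0 -.02 .0245 -.0038 -1;0 0 0 -.02 .0245 -.0038 -1;0 0 0 -.02 .0245 -.0038 -1;0 0 0 -.02 .0245 -.0038 -1;0 0 0 -.02 .0245 -.0038 -1;0 0 0 0 0 0 -1;0 0 0 0 0 0 -1;0 0 0 0 0 0 -1"
}}

```text
clock: 14.92
position: [0.6184, 0.0047, 0.2442]
ee_rot: [0.555, 0.065, 0.828, -0.043]
contact_force: [-0.5, 0.6, -0.2]
width: 0.0195
```

```bash
python3 goal.py .03; python3 - <<'E'
from h import *
T=pose();np.save("T7.npy",T);w=get_image("wrist");s=get_image("scene");cv2.imwrite("pics/s7.png",s[:,:,::-1]);cv2.imwrite("pics/w7.png",np.vstack([w[:,:,::-1][120:400,100:540],cv2.resize(s[:,:,::-1][120:290,220:487],(440,280))]))
E
```

```text
T [0.6184 0.0047 0.2442] goal [0.5865 0.0091 0.1328] n [ 0.3701 -0.058   0.9272] width 0.019469391549856677 F [-0.5066  0.5635 -0.2023] Fn -0.40770077929457943 q [-0.1152  0.5625  1.0743  0.0182  1.8937 -1.5272]
shift tool(0.1m) [ 1.1537 -0.0077  0.1249] rotvec/pi [-0.0002 -0.0017 -0.0007] dist in goal axes mm [115.4343  -0.5443  11.8735]
```

View pics/w7.png

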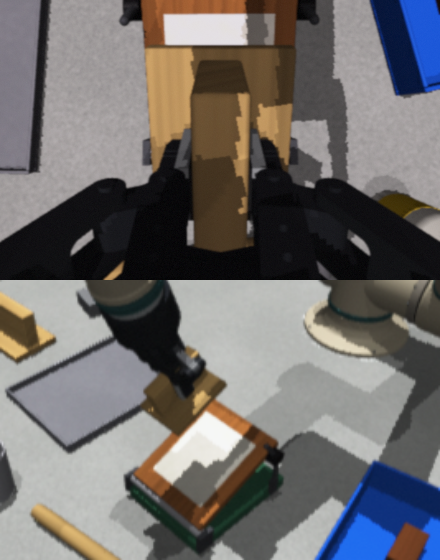

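The cleat is square in the grip, and its foot edge (row 165 in the full frame) is parallel to the patch. I'll check that it hasn't slipped while moving down to 30 mm above the face.

Request:
{"name": "arm_command", "arguments": {
  "series": ".288 0 .031 0 0 0 -1;.288 0 .031 0 0 0 -1;.288 0 .031 0 0 0 -1;.288 0 .031 0 0 0 -1;0 0 0 0 -.0017 0 -1;0 0 0 0 0 0 -1;0 0 0 0 0 0 -1;0 0 0 0 0 0 -1"
}}

```text
clock: 15.68
position: [0.5893, 0.0096, 0.1365]
ee_rot: [0.56, 0.065, 0.825, -0.043]
contact_force: [-0.3, -0.8, -1.1]
width: 0.0194
```

```bash
python3 goal.py .005; python3 - <<'E'
from h import *
c,M=cam("wrist",np.eye(4))
W=np.array([[.010,-.035,-.045],[.010,.035,-.045],[-.04,-.01,-.04],[-.04,.01,-.04],[-.04,-.01,.04]])
X=(W-M[:3,3])@M[:3,:3];print((X[:,:2]/X[:,2:]*c['fx']+[c['cx'],c['cy']]).round(1))
T=pose();s=manip.get_state();print(s['contact_force']);w=get_image("wrist");cv2.imwrite("pics/w8.png",w[:,:,::-1][100:400,120:520])
E
```

```text
T [0.5893 0.0096 0.1365] goal [0.5773 0.0106 0.1096] n [ 0.3701 -0.058   0.9272] width 0.01940434520499605 F [-0.3056 -0.8156 -1.0958] Fn -1.081786925643947 q [-0.1129  0.5684  1.3285  0.0178  1.6213 -1.5309]
shift tool(0.1m) [ 0.2943 -0.0098 -0.0131] rotvec/pi [ 0.0002  0.0022 -0.0007] dist in goal axes mm [29.4426 -0.9113 -1.1076]
[[243.6 169. ]
 [396.3 169. ]
 [289.  214.6]
 [351.2 214.6]
 [294.5 408.7]]
[-0.3056 -0.8156 -1.0958]
```

View pics/w8.png

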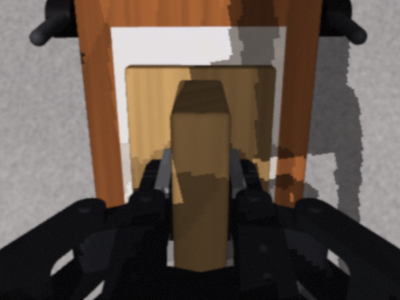

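The foot edge sits at row 166, columns 246-394, against a predicted 169 and 244-396, so there's no slip or tilt. The cleat is square over the patch. I'll approach gently.

Request:
{"name": "arm_command", "arguments": {
  "series": ".1 -.01 -.013 0 .002 0 -1;.06 0 0 0 0 0 -1;.04 0 0 0 0 0 -1;0 0 0 0 0 0 -1;0 0 0 0 0 0 -1;0 0 0 0 0 0 -1"
}}

```text
clock: 16.23
position: [0.5789, 0.0102, 0.1159]
ee_rot: [0.556, 0.065, 0.828, -0.042]
contact_force: [-1.3, 0.3, -1.0]
width: 0.0194
```

```bash
python3 goal.py 0
```

```text
T [0.5789 0.0102 0.1159] goal [0.5754 0.0108 0.1049] n [ 0.3701 -0.058   0.9272] width 0.019402832221372623 F [-1.2602  0.293  -1.049 ] Fn -1.455967098245303 q [-0.1137  0.5761  1.3731  0.0178  1.5807 -1.5327]
shift tool(0.1m) [0.1146 0.0003 0.0083] rotvec/pi [ 0.0002 -0.0015 -0.0006] dist in goal axes mm [11.4628  0.0539  0.7803]
```

Request:
{"name": "arm_command", "arguments": {
  "series": ".02 0 0 0 0 0 -1;.02 0 0 0 0 0 -1;.01 0 0 0 0 0 -1;0 0 0 0 0 0 -1;0 0 0 0 0 0 -1"
}}

```text
clock: 16.65
position: [0.5769, 0.0105, 0.1112]
ee_rot: [0.556, 0.065, 0.828, -0.042]
contact_force: [0.1, -0.5, -0.3]
width: 0.019
```

Request:
{"name": "arm_command", "arguments": {
  "series": ".015 0 0 0 0 0 -1;0 0 0 0 0 0 -1;0 0 0 0 0 0 -1"
}}

```text
clock: 16.9
position: [0.5763, 0.0106, 0.1099]
ee_rot: [0.556, 0.065, 0.828, -0.042]
contact_force: [-0.1, -0.3, -1.1]
width: 0.0191
```

Request:
{"name": "arm_command", "arguments": {
  "series": ".01 0 0 0 0 0 -1;0 0 0 0 0 0 -1;0 0 0 0 0 0 -1"
}}

```text
clock: 17.15
position: [0.576, 0.0107, 0.1089]
ee_rot: [0.556, 0.065, 0.828, -0.042]
contact_force: [-0.3, -0.3, -0.8]
width: 0.0194
```

Request:
{"name": "arm_command", "arguments": {
  "series": ".01 0 0 0 0 0 -1;0 0 0 0 0 0 -1;0 0 0 0 0 0 -1"
}}

```text
clock: 17.4
position: [0.5755, 0.0107, 0.108]
ee_rot: [0.556, 0.065, 0.828, -0.042]
contact_force: [0.4, -0.7, -0.3]
width: 0.0193
```

Request:
{"name": "arm_command", "arguments": {
  "series": ".008 0 0 0 0 0 -1;0 0 0 0 0 0 -1;0 0 0 0 0 0 -1"
}}

```text
clock: 17.65
position: [0.5752, 0.0108, 0.1073]
ee_rot: [0.556, 0.065, 0.828, -0.042]
contact_force: [-0.3, 0.1, -1.4]
width: 0.0196
```

Request:
{"name": "arm_command", "arguments": {
  "series": ".006 0 0 0 0 0 -1;0 0 0 0 0 0 -1;0 0 0 0 0 0 -1"
}}

```text
clock: 17.9
position: [0.5751, 0.0108, 0.1067]
ee_rot: [0.556, 0.065, 0.828, -0.042]
contact_force: [-0.3, -0.0, -0.4]
width: 0.0192
```

Request:
{"name": "arm_command", "arguments": {
  "series": ".006 0 0 0 0 0 -1;0 0 0 0 0 0 -1;0 0 0 0 0 0 -1"
}}

```text
clock: 18.15
position: [0.5749, 0.0109, 0.1062]
ee_rot: [0.556, 0.065, 0.828, -0.042]
contact_force: [0.5, -0.3, -0.3]
width: 0.0193
```

Request:
{"name": "arm_command", "arguments": {
  "series": ".006 0 0 0 0 0 -1;0 0 0 0 0 0 -1;0 0 0 0 0 0 -1"
}}

```text
clock: 18.4
position: [0.5746, 0.0109, 0.1056]
ee_rot: [0.556, 0.065, 0.828, -0.042]
contact_force: [-0.9, -0.2, -1.4]
width: 0.0193
```

Request:
{"name": "arm_command", "arguments": {
  "series": ".006 0 0 0 0 0 -1;0 0 0 0 0 0 -1;0 0 0 0 0 0 -1"
}}

```text
clock: 18.65
position: [0.5744, 0.0109, 0.105]
ee_rot: [0.556, 0.065, 0.828, -0.042]
contact_force: [0.4, 0.9, -1.9]
width: 0.0192
```

Request:
{"name": "arm_command", "arguments": {
  "series": ".006 0 0 0 0 0 -1;0 0 0 0 0 0 -1;0 0 0 0 0 0 -1"
}}

```text
clock: 18.9
position: [0.5743, 0.011, 0.1046]
ee_rot: [0.556, 0.065, 0.828, -0.042]
contact_force: [0.4, 0.5, -0.5]
width: 0.0193
```

Request:
{"name": "arm_command", "arguments": {
  "series": ".006 0 0 0 0 0 -1;0 0 0 0 0 0 -1;0 0 0 0 0 0 -1"
}}

```text
clock: 19.15
position: [0.5742, 0.011, 0.1046]
ee_rot: [0.556, 0.065, 0.828, -0.042]
contact_force: [1.4, 0.1, 2.9]
width: 0.0194
```

Request:
{"name": "arm_command", "arguments": {
  "series": ".005 0 0 0 0 0 -1;0 0 0 0 0 0 -1;0 0 0 0 0 0 -1"
}}

```text
clock: 19.4
position: [0.5742, 0.011, 0.1045]
ee_rot: [0.556, 0.065, 0.827, -0.042]
contact_force: [0.1, -0.4, 5.7]
width: 0.0193
```

The cleat touches the face exactly where expected, at about 5-6 N per mm. I'll push up to about 10 N.

Request:
{"name": "arm_command", "arguments": {
  "series": ".004 0 0 0 0 0 -1;0 0 0 0 0 0 -1;0 0 0 0 0 0 -1"
}}

```text
clock: 19.65
position: [0.5742, 0.011, 0.1045]
ee_rot: [0.556, 0.065, 0.827, -0.042]
contact_force: [1.3, -0.0, 7.9]
width: 0.0195
```

Request:
{"name": "arm_command", "arguments": {
  "series": ".003 0 0 0 0 0 -1;0 0 0 0 0 0 -1;0 0 0 0 0 0 -1;0 0 0 0 0 0 -1;0 0 0 0 0 0 -1"
}}

```text
clock: 20.07
position: [0.5742, 0.011, 0.1045]
ee_rot: [0.556, 0.065, 0.827, -0.042]
contact_force: [1.1, 0.4, 9.2]
width: 0.0191
```

```bash
python3 goal.py 0; python3 - <<'E'
from h import *
from goal import n
T=pose();w=get_image("wrist");F=[]
for i in range(4):
    s=get_image("scene");st=manip.get_state();F.append([st['contact_force']@n,*st['moment']])
print(np.array(F))
cv2.imwrite("pics/w9.png",np.vstack([w[:,:,::-1][100:400,120:520],cv2.resize(s[:,:,::-1][150:290,250:437],(400,300))]))
E
```

```text
T [0.5742 0.011  0.1045] goal [0.5754 0.0108 0.1049] n [ 0.3701 -0.058   0.9272] width 0.019126856225523733 F [1.1215 0.4233 9.2053] Fn 8.925543850930628 q [-0.1133  0.5776  1.4006  0.0178  1.5497 -1.533 ]
shift tool(0.1m) [-0.0091  0.      0.0098] rotvec/pi [ 0.0002 -0.0008 -0.0006] dist in goal axes mm [-0.9124  0.0016  0.9868]
[[ 7.7235 -0.1642  0.0504  0.0119]
 [ 8.3148 -0.1875  0.0303  0.0438]
 [ 7.6633 -0.2066 -0.0062  0.0843]
 [ 8.1906 -0.1566 -0.0126  0.0529]]
```

View pics/w9.png

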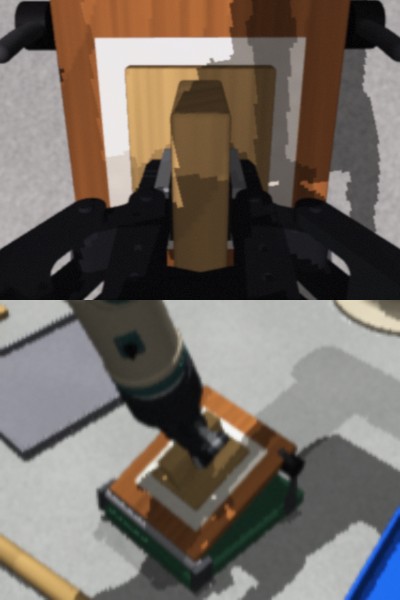

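The foot is flat on the patch with equal side margins: columns 95 and 306 for the patch, 126 and 275 for the foot. The push is about 8-9 N. One last check is the centring along the slope, comparing patch edge row 138 with foot edge row 166. Then I'll hand in.

```bash
python3 - <<'E'
from h import *
from rig import ticket
from goal import n,up,ty
T=pose()
p=onplane("wrist",[(215,138),(426,138)],0,T) # rays to be cut with the patch plane
c0=np.array([.568,.012,.0864])
o,d=rays("wrist",[(215,138),(426,138)],T);P=o+d*(((T[:3,3]-n*.020-o)@n)/(d@n))[:,None]
rel=P-(T[:3,3]);print("patch upper edge from TCP: up-slope mm",rel@up*1e3,"level mm",rel@ty*1e3)
o,d=rays("wrist",[(246,166),(395,166)],T);F=o+d*(((T[:3,3]-n*.010-o)@n)/(d@n))[:,None]
rel=F-T[:3,3];a=rel@up*1e3;print("foot edge",a,rel@ty*1e3)
off=(( (P-T[:3,3])@up).mean()-.060)-(a.mean()/1e3-.045);print("patch centre minus foot centre up-slope",off)
print(manip.get_state()['contact_force']@n,manip.get_state()['clock'])
if abs(off)<.009: print(ticket.sign_off())
E
```

```text
patch upper edge from TCP: up-slope mm [58.0007 58.0378] level mm [-49.9144  50.5052]
foot edge [46.3943 46.4046] [-33.8411  34.3317]
patch centre minus foot centre up-slope -0.003380192241781939
8.190589090965428 20.3167
the job is handed in; nothing more can be done
None
```

I put the dark block in the blue tote and let it go. Then I gripped the small pine cleat by its rib, tilted it to the panel's measured slope of about 22° and pressed it onto the glue patch. I handed in at about 20 s of the 67 s allowed, still gripping and pushing; no verdict was reported.

**Block:** it was last seen resting in the tote after release.

**Final checks on the cleat:**
- **Push:** the force along the panel's normal reads about 8–9 N. With the roughly −1 N it read before contact, the push is about 9–10 N.
- **Tilt and direction:** the tool is within 0.005 rad of the measured panel orientation. The cleat itself was judged square only from the wrist picture.
- **Centring:** the foot is about 3 mm off the patch centre along the slope and less than 1 mm off across it.
- **Contact:** it touched within 1 mm of the predicted height, and the grip stayed at 19 mm.
- **Bystanders:** the arm's paths kept clear of the bottle, hammer and pot. I did not re-measure where they stand at the end.

**Disagreements:**
- **Panel view:** one wrist view of the panel disagreed by about 3 px because the arm was still settling, so I dropped it. The other views then agreed to about 1–2 px, apart from one corner hidden by a finger.
- **Foot size:** the foot looked about 3% smaller than predicted in the wrist view, but the contact height showed no such error.

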